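# Chock the row of sample cylinders

## Robot

A 6-joint arm with a two-finger parallel gripper is mounted at the origin on a cart in front of the work surface, level with it; the furniture and walls round the work are solid. World frame = base frame: x ahead of the robot, y to its left, z up, the work surface at z = 0. Lengths are in m, angles in rad, forces in N, time in s.
With the tool pointing down it reaches from about 0.375 to 0.925 m from the base axis. Payload 5.7 kg.
Tool frame: the origin (TCP) lies on the centre line of the jaws, within the pads' length; the fingertips stand bot.tip_extent ahead of it and the grasp point (between the pads) lies 6 mm ahead of it (bot.tip_extent is the distance from the TCP to the fingertips, in m); z points along the fingers, y is the line along which they close (so a half turn about z gives the same grasp; the last joint's range is limited). The gripper opens to 88 mm and grips with 3 to 60 N. Pads are 20 mm wide; open, the fingers measure 115 mm over their backs; the gripper's body (75 mm by 178 mm) begins 61 mm behind the grasp point.
Start: joints at [1.136, 0.359, 1.51, -0, 1.272, -0.115], TCP at [0.189, 0.57, 0.248] pointing down, gripper open.
Joint ranges: [-2.97, 2.97], [-1.01, 2.36], [0.21, 2.38], [-0.96, 4.11], [0.2, 2.71], [-2.98, 2.98]. Speed limits (rad/s): [2.39, 2.39, 3.14, 3.14, 3.14, 3.14].

## Interface

Orientations are given as a unit quaternion [x, y, z, w].
In Python, from workcell import bot gives the robot as it stands. The module is installed in compiled form; this text tells all that it offers.
- The arm moves only by the tool play_rows, never from a script. Its argument "moves" is a list of rows, each a list of 3 entries, a list of its own where there are three numbers: the finger opening in mm, from 0 to 87.8, then the shift along the tool's x, y, z in mm, then the turn about the tool's z in degrees. In form: [[grip, [dx, dy, dz], spin], ...]. A call has 1 to 5 rows; each row shifts and turns the commanded pose from where the row before left it, along the tool's axes as they then stand; what a row does not reach is not made up. A row lasts 1/10 s, in which the tool goes at most 50 mm and 8.59 degrees, less where a joint would pass 70% of its speed; a pose out of reach is approached as far as the arm can. A call is refused whole if a number of a shift passes 50 or a number of a turn 8.59, either way. A call with a gripper value outside its range is refused whole. The fingers move at their own pace and stop on an object; the grip force is fixed at half the most. Time passes only in rows, so rows that do not move let the fingers close. It gives the time, the measured TCP pose, the force, the opening and the grip force at its end, in the units of the state.
- bot.get_state(): the state, without advancing time (a new reading comes with each control period).
- bot.grab_frame(name): name is "scene" or "top"; returns a dict with "image" (420x560x3 uint8, red, green, blue), "mtx" (3x3 intrinsics, pixels), "k1" (the pictures are not rectified: a ray, as slopes to the right and down, at radius r is drawn at 1 + k1 r^2 times it, then the intrinsics apply), "xyz" and "rotation" of the camera in the world. Camera axes: x right, y down, z forward; pixel columns grow to the right and rows downward; lengths in m; the calibration is good to about 2 mm. A picture is of the moment at which its call begins. There is no depth.
- bot.job_done(): hands the job in; it is judged then, once.
The state is a dict: "time": time; "joint_pos": joint angles; "qd": joint speeds; "tau": joint torques, N m; "tcp_pos": TCP position; "tool_rot": TCP orientation; "force": force on the tool from outside, world axes, zero at the start; "ft_torque": the same for the moment, N m; "grip_width": finger opening in m; "grasp_force": force on a finger pad.
Only numpy, scipy, OpenCV 4.12 (cv2) and the standard library are available. Lean on these libraries where they do the work, as an engineer would, in place of code of your own. Each camera call takes 0.05 s, during which the arm holds its last target. There are 200 camera calls.

## Task

Three gas sample cylinders lie on their sides in a row against the fixed steel stop, and nothing keeps the other end of the row from rolling away. Take the wooden wedge and chock the open end: set it flat on the bench, square to the outermost cylinder and at about the middle of its length, with the slope tucked snugly under the cylinder's side, then let go. Keep the row against the stop and leave the square wooden block where it is.

Things in the scene. Friction and masses are not known exactly. Their poses are not given: they have to be found in the camera images.
- chock_center (a point): Loose wooden wedge, 58 long x 45 wide x 38 mm high, 0.15 kg. x points along it to the low toe, y across the width, z up. Flat top 23 mm long at the heel, then a 45 degree slope to a 3 mm toe. Point: mid-width, 19 mm up, 20 mm from the heel face, 38 mm from the toe; good to grasp here across the width. Slope just touching a cylinder square ahead: cylinder axis 51 mm along x from this point.
- cyl_outer_center (a point): Outermost cylinder (farthest from the stop): bare aluminium, on its side, 50 mm diameter, body 130 mm long, about 0.4 kg, small neck with brass cap at one end. Point: on its axis, mid-body, 25 mm above the bench. x runs along the axis to the neck; it rolls freely, so y and z turn. Two more like it lie between it and the stop, gaps about 1 mm.
- stop: Grey steel angle fixed to the bench, 120 mm wide, 45 mm high; the row lies against its upright face. Origin: foot of that face at mid-width, on the bench (z = 0). -y points along the row from the stop to the open end, x parallel to the cylinders, z up.
- block_center (a point): A loose square-edged block of the same wood, 58 x 45 x 38 mm, with no slope: not the chock. The point is its centre, 19 mm up; x along the 58 mm length, z up.
Mind the look-alikes: they are no part of the job. Leave any black or white look-alike of the part that bears chock_center alone.

How it is judged:
By the outcome, as a careful person would: the job done as asked, in the order asked, and still so for the second after the job is handed in, with the robot touching nothing.
It also fails if it takes over 35 s, if anything falls off the work surface, if the arm or the gripper's body presses on something with over 40 N, if the wrist force passes 120 N, or if a joint passes its speed limit or range.

## Working session

There is one attempt and no reset: what is moved stays moved. The work goes in short steps, Python scripts to look and compute and a tool call to move; the robot and the scene stay as the last step left them, time stands still between calls to the robot, and variables do not carry over. Pictures are saved under pics/ and viewed, at most 10 in all, crops included, and the job is handed in when it is done.

Besides the shell and the picture viewer there is one more tool, called after "Call:" as name(argument=value, ...) on one line, values as JSON. play_rows: Moves the arm, as the interface text tells. Its arguments: {"type":"object","properties":{"moves":{"type":"array"}},"required":["moves"]}

```bash
mkdir -p pics
cat > h.py <<'E'
import numpy as np, cv2
from workcell import bot
from scipy.spatial.transform import Rotation as R
def rot(f):
    r=np.array(f["rotation"],float)
    return r if r.shape==(3,3) else R.from_quat(r).as_matrix()
def cast(f,uv,z):
    K=np.array(f["mtx"]);k=f["k1"]
    uv=np.atleast_2d(np.array(uv,float))
    p=cv2.undistortPoints(uv[:,None],K,np.array([k,0,0,0,0.]))[:,0]
    d=np.c_[p,np.ones(len(p))]@rot(f).T
    c=np.array(f["xyz"]);return c+d*((z-c[2])/d[:,2])[:,None]
E
python3 - <<'E'
from h import *
for n in("scene","top"):
    f=bot.grab_frame(n);cv2.imwrite(f"pics/{n}0.png",f["image"][:,:,::-1])
    print(n,f["xyz"],f["rotation"],f["mtx"],f["k1"])
s=bot.get_state();print(s["tcp_pos"],s["tool_rot"],R.from_quat(s["tool_rot"]).as_matrix().round(3),bot.tip_extent,s["time"])
E
```

```text
scene [ 0.23058728 -0.64042936  0.65063969] [ 0.89089879 -0.17525776  0.09334996 -0.40849707] [[405.68225693   0.         274.84402888]
 [  0.         405.68225693 211.24810295]
 [  0.           0.           1.        ]] 0.03577320609603313
top [ 0.27423913 -0.04372883  1.20793647] [ 0.72299228 -0.68156279  0.07580588 -0.08371257] [[478.65707791   0.         279.39149094]
 [  0.         478.65707791 209.96393432]
 [  0.           0.           1.        ]] -0.011802842671315166
[0.18838692 0.56903076 0.24688333] [ 1.59200222e-01  9.87245948e-01 -8.22980494e-04 -2.22309961e-04] [[-0.949  0.314 -0.001]
 [ 0.314  0.949 -0.002]
 [ 0.    -0.002 -1.   ]] 0.025 0.1
```

View pics/top0.png

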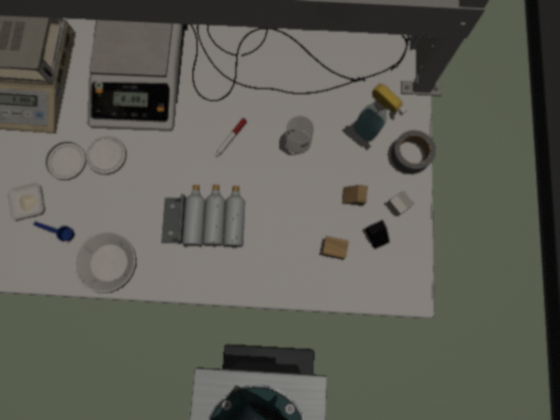

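View pics/scene0.png

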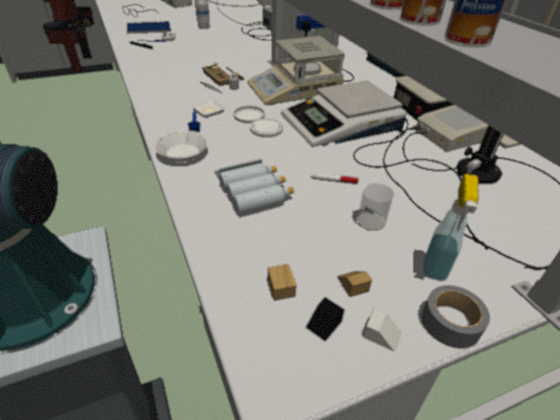

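Top view: the row of cylinders is at (195–235, 218), with the stop at (173, 220) on its left and the open end on its right. Chock candidates are wood (355,194), wood (335,247), black (377,235) and white (401,203). The last two are excluded by colour. In the scene view the wooden pieces are at (357,283) and (282,281), so I'll check those in a close crop.

Run:
```python
from h import *
a=cv2.imread("pics/scene0.png")[255:305,255:385];b=cv2.imread("pics/top0.png")[170:270,310:420]
a=cv2.resize(a,None,fx=5,fy=5,interpolation=2);b=cv2.resize(b,None,fx=3.2,fy=3.2,interpolation=2)
o=np.zeros((580,650,3),np.uint8);o[:250]=a;o[255:255+b.shape[0],:b.shape[1]]=b
c=cv2.resize(cv2.imread("pics/top0.png")[175:255,155:250],None,fx=3,fy=3,interpolation=2);o[255:255+c.shape[0],360:360+c.shape[1]]=c
cv2.imwrite("pics/crop1.png",np.clip(o*1.6,0,255).astype(np.uint8))
```

```text
(no output)
```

View pics/crop1.png

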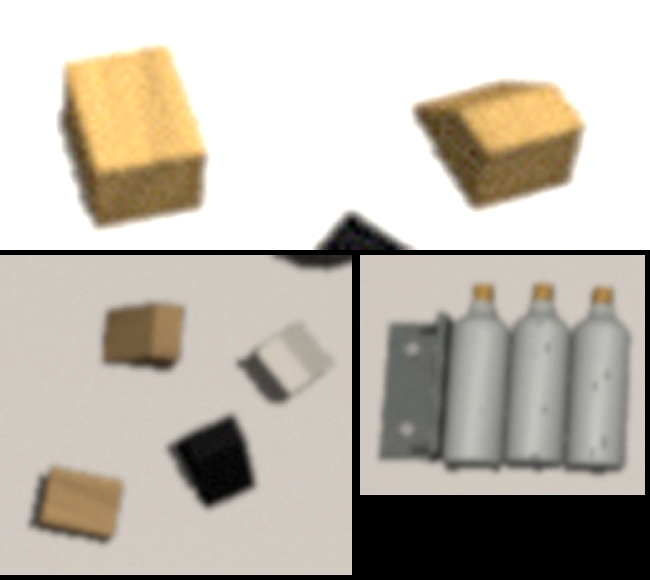

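The crop shows that the piece at top-view (355,194), scene-view (357,283), has a flat top and a slope, so it is the wedge. Its toe points left in the top view, toward the row. The piece at (335,247) is the square block.

```bash
cat > m.py <<'E'
from h import *
def wood(f,box):
    im=f["image"];hsv=cv2.cvtColor(im,cv2.COLOR_RGB2HSV)
    m=((hsv[...,1]>85)&(hsv[...,0]>8)&(hsv[...,0]<28)).astype(np.uint8)
    z=np.zeros_like(m);x0,y0,x1,y1=box;z[y0:y1,x0:x1]=m[y0:y1,x0:x1]
    cs,_=cv2.findContours(z,0,1);return max(cs,key=cv2.contourArea)[:,0]
E
python3 - <<'E'
from m import *
f=bot.grab_frame("top");g=bot.grab_frame("scene")
print("camrot",rot(f).round(3))
for nm,fr,box in(("wedge",f,(335,175,375,215)),("block",f,(315,230,355,265)),("wedgeS",g,(335,262,380,300)),("blockS",g,(260,258,305,303))):
    c=wood(fr,box);r=cv2.minAreaRect(c);e=cv2.approxPolyDP(c,2,True)[:,0]
    print(nm,cv2.contourArea(c),r[0],r[1],"poly",e.tolist())
    for z in(0,.019,.038): print(z,(cast(fr,e,z)[:,:2]*1000).round().tolist())
im=f["image"]
print("row194 lum",im[185:203,340:372].astype(int).sum(2)[::3].tolist())
# cylinders: caps & rough
hsv=cv2.cvtColor(im,cv2.COLOR_RGB2HSV)
m=((hsv[...,1]>90)&(hsv[...,0]<30)).astype(np.uint8);n,_,st,ce=cv2.connectedComponentsWithStats(m[175:205,180:250])
print(st.tolist(),(ce+[180,175]).round(1).tolist()); print((cast(f,(ce+[180,175])[1:],.025)*1000).round().tolist())
for y in(205,220,235): print(y,im[y,155:255].astype(int).sum(1).tolist())
print(im[180:255:1,235].astype(int).sum(1).tolist())
E
```

```text
camrot [[ 0.059 -0.973  0.224]
 [-0.998 -0.057  0.018]
 [-0.004 -0.224 -0.974]]
wedge 336.0 (354.0, 194.5) (17.0, 22.0) poly [[365, 187], [345, 188], [343, 202], [364, 202]]
0 [[626.0, -242.0], [620.0, -190.0], [582.0, -186.0], [586.0, -240.0]]
0.019 [[621.0, -239.0], [615.0, -187.0], [578.0, -183.0], [581.0, -237.0]]
0.038 [[615.0, -236.0], [610.0, -185.0], [573.0, -181.0], [576.0, -234.0]]
block 371.0 (334.42303466796875, 247.38461303710938) (23.337818145751953, 17.846567153930664) poly [[327, 237], [322, 253], [343, 257], [347, 242]]
0 [[488.0, -147.0], [446.0, -136.0], [439.0, -190.0], [478.0, -199.0]]
0.019 [[485.0, -146.0], [443.0, -135.0], [436.0, -187.0], [475.0, -196.0]]
0.038 [[481.0, -144.0], [441.0, -133.0], [434.0, -185.0], [472.0, -194.0]]
wedgeS 500.0 (355.78302001953125, 282.4906005859375) (21.977689743041992, 29.807241439819336) poly [[365, 272], [339, 276], [350, 295], [367, 290], [370, 278]]
0 [[642.0, -195.0], [585.0, -184.0], [581.0, -235.0], [619.0, -237.0], [642.0, -213.0]]
0.019 [[630.0, -208.0], [575.0, -197.0], [570.0, -247.0], [608.0, -249.0], [630.0, -225.
[... 2977 characters left out ...]
350, 359, 360, 352, 342, 331, 318, 304, 288, 275, 253, 227, 193, 184, 216, 247, 276, 298, 314, 324, 340, 356, 363, 360, 347, 338, 324, 311, 299, 286, 269, 244, 221, 203, 207, 235, 264, 285, 300, 316, 331, 346, 360, 366, 356, 332, 312, 311, 308, 298, 280, 263, 247, 282, 342, 374, 379, 378, 379, 378, 375, 377, 380, 381, 380]
[380, 377, 377, 376, 359, 315, 263, 240, 238, 245, 258, 287, 311, 307, 289, 273, 277, 297, 323, 339, 345, 345, 349, 350, 350, 352, 350, 355, 354, 357, 357, 357, 354, 355, 351, 354, 356, 355, 357, 360, 358, 363, 360, 356, 357, 359, 353, 357, 354, 354, 351, 351, 348, 348, 346, 332, 325, 318, 318, 327, 337, 336, 331, 302, 240, 166, 148, 208, 297, 356, 377, 377, 375, 378, 380]
```

Run:
```python
from m import *
f=bot.grab_frame("top");im=f["image"].astype(float).sum(2)
def cross(l,a,b,th):  # first subpixel crossing of th between a,b
    st=1 if b>a else -1
    for i in range(a,b,st):
        if (l[i]-th)*(l[i+st]-th)<=0: return i+st*(th-l[i])/(l[i+st]-l[i]+1e-9)
def mm(p,z): return (cast(f,p,z)[:,:2]*1000)
ys=range(203,241,3)
R_=np.array([(cross(im[y],235,252,320),y) for y in ys]);
V=np.array([(218+np.argmin(im[y,218:230]),y) for y in ys],float)
V0=np.array([(198+np.argmin(im[y,198:210]),y) for y in ys],float)
S=np.array([(178+np.argmin(im[y,178:190]),y) for y in ys],float)
for n,p,z in(("right",R_,.022),("valley23",V,.025),("valley12",V0,.025),("stopvalley",S,.035)):
    w=mm(p,z);a=np.polyfit(w[:,0]-540,w[:,1],1);print(n,"y@x540",a[1].round(1),"slope",a[0].round(4),w[[0,-1]].round().tolist())
ends=mm([(233.5,cross(im[:,233],238,250,250)),(235,196)],.025);print("ends",ends.round(1))
yy=range(190,201,2)
for n,p,z in(("toe",[(cross(im[y],350,340,270),y) for y in yy],.003),("ridge",[(cross(im[y],352,362,200),y) for y in yy],.038),("heel",[(cross(im[y],362,372,305),y) for y in yy],.038)):
    w=mm(p,z);a=np.polyfit(w[:,0]-600,w[:,1],1);print(n,"y@x600",a[1].round(1),"slope",a[0].round(3),w[[0,-1]].round().tolist())
xs=range(359,365)
for n,p in(("far",[(x,cross(im[:,x],194,180,300)) for x in xs]),("near",[(x,cross(im[:,x],194,212,300)) for x in xs])):
    print(n,mm(p,.038).round(1).tolist())
```

```text
right y@x540 80.5 slope -0.024 [[559.0, 80.0], [465.0, 84.0]]
valley23 y@x540 116.3 slope 0.0261 [[556.0, 117.0], [463.0, 114.0]]
valley12 y@x540 168.0 slope 0.0266 [[553.0, 168.0], [460.0, 167.0]]
stopvalley y@x540 219.9 slope 0.0366 [[547.0, 219.0], [455.0, 217.0]]
ends [[452.6  87. ]
 [575.7  93.2]]
toe y@x600 -181.8 slope -0.042 [[614.0, -183.0], [587.0, -182.0]]
ridge y@x600 -216.6 slope 0.036 [[606.0, -217.0], [580.0, -218.0]]
heel y@x600 -239.9 slope -0.05 [[608.0, -241.0], [581.0, -239.0]]
far [[621.1, -220.2], [621.0, -222.8], [620.9, -225.3], [620.6, -227.9], [620.2, -230.4], [619.7, -232.9]]
near [[564.4, -221.5], [564.4, -224.0], [564.6, -226.5], [565.1, -229.0], [566.1, -231.5], [568.6, -234.0]]
```

Call:
play_rows(moves=[[87.8, [0, 0, 0], 8.5], [87.8, [0, 0, 0], 8.5], [87.8, [0, 0, 0], 8.5], [87.8, [0, 0, 0], 8.5], [87.8, [0, 0, 0], 8.5]])

```text
time: 0.75
tcp_pos: [0.1885, 0.5694, 0.2475]
tool_rot: [0.509, 0.861, -0.0, 0.0]
force: [-0.7, -0.3, -0.2]
grip_width: 0.0879
grasp_force: 0.0
```

Call:
play_rows(moves=[[87.8, [0, 0, 0], 8.5], [87.8, [0, 0, 0], 8.5], [87.8, [0, 0, 0], 8.5], [87.8, [0, 0, 0], 5.7], [87.8, [-40, 22, 0], 0]])

```text
time: 1.25
tcp_pos: [0.2085, 0.5322, 0.2476]
tool_rot: [0.719, 0.695, 0.001, -0.001]
force: [1.7, -0.2, -0.8]
grip_width: 0.0879
grasp_force: 0.0
```

Call:
play_rows(moves=[[87.8, [-42, 24, 0], 0], [87.8, [-42, 24, 0], 0], [87.8, [-42, 24, 0], 0], [87.8, [-42, 24, 0], 0], [87.8, [-42, 24, 0], 0]])

```text
time: 1.75
tcp_pos: [0.3221, 0.313, 0.2477]
tool_rot: [0.719, 0.695, 0.0, 0.0]
force: [0.7, 0.3, 0.1]
grip_width: 0.0878
grasp_force: 0.0
```

Call:
play_rows(moves=[[87.8, [-42, 24, 0], 0], [87.8, [-42, 24, 0], 0], [87.8, [-42, 24, 0], 0], [87.8, [-42, 24, 0], 0], [87.8, [-42, 24, 0], 0]])

```text
time: 2.25
tcp_pos: [0.4348, 0.0987, 0.2479]
tool_rot: [0.72, 0.694, 0.0, 0.0]
force: [0.1, 0.6, 0.2]
grip_width: 0.0882
grasp_force: 0.0
```

Call:
play_rows(moves=[[87.8, [-40, 22, 0], 0], [87.8, [-40, 22, 0], 0], [87.8, [-40, 22, 0], 0], [87.8, [-40, 22, 0], 0], [87.8, [-40, 22, 0], 0]])

```text
time: 2.75
tcp_pos: [0.5376, -0.1051, 0.2477]
tool_rot: [0.72, 0.694, 0.0, 0.0]
force: [0.3, 0.7, 0.0]
grip_width: 0.0878
grasp_force: 0.0
```

Call:
play_rows(moves=[[87.8, [-40, 22, 0], 0], [87.8, [-40, 22, 0], 0], [87.8, [-25, 14, 20], 0], [87.8, [0, 0, 40], 0], [87.8, [0, 0, 0], 0]])

```text
time: 3.25
tcp_pos: [0.588, -0.2096, 0.1826]
tool_rot: [0.72, 0.694, -0.002, -0.005]
force: [-0.8, 0.9, -0.2]
grip_width: 0.0878
grasp_force: 0.0
```

Run:
```python
from h import *
s=bot.get_state();M=R.from_quat(s["tool_rot"]).as_matrix();print(s["tcp_pos"],M.round(3))
print("to go (tool mm)",(M.T@(np.array([.597,-.220,.028])-s["tcp_pos"])*1000).round(1))
g=bot.grab_frame("scene");cv2.imwrite("pics/s1.png",cv2.resize(g["image"][180:340,230:430,::-1],None,fx=3,fy=3,interpolation=2))
```

```text
[ 0.58804185 -0.20955314  0.18262121] [[ 0.037  0.999 -0.009]
 [ 0.999 -0.037  0.004]
 [ 0.004 -0.009 -1.   ]]
to go (tool mm) [-10.7  10.7 154.5]
```

View pics/s1.png

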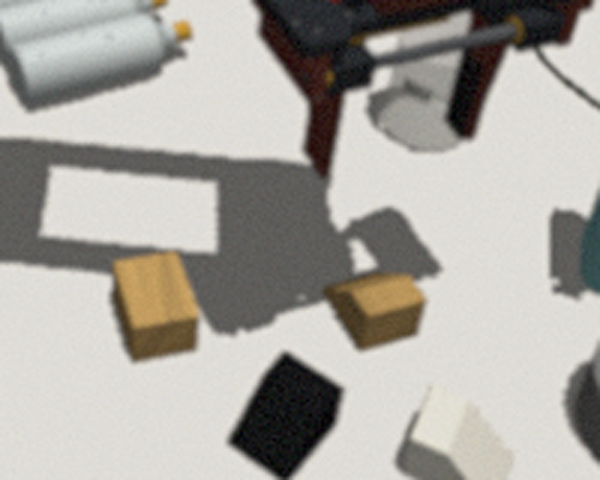

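The fingers straddle the wedge in x and the row and block are undisturbed (wedge at crop (378,310)). Going down.

Call:
play_rows(moves=[[87.8, [-5, 5, 30], 0], [87.8, [-5, 5, 35], 0], [87.8, [0, 0, 35], 0], [87.8, [0, 0, 25], 0], [87.8, [0, 0, 0], 0]])

```text
time: 3.8
tcp_pos: [0.5993, -0.2189, 0.0612]
tool_rot: [0.719, 0.695, -0.001, -0.002]
force: [0.1, 0.4, 0.1]
grip_width: 0.0878
grasp_force: 0.0
```

Run:
```python
from h import *
s=bot.get_state();M=R.from_quat(s["tool_rot"]).as_matrix();print(s["tcp_pos"],M.round(3),s["force"])
print("to go (tool mm)",(M.T@(np.array([.597,-.220,.028])-s["tcp_pos"])*1000).round(1))
```

```text
[ 0.59934303 -0.21890981  0.06121679] [[ 0.034  0.999 -0.004]
 [ 0.999 -0.034  0.002]
 [ 0.002 -0.004 -1.   ]] [0.10026231 0.44598519 0.09803581]
to go (tool mm) [-1.2 -2.2 33.2]
```

Call:
play_rows(moves=[[87.8, [-1, -2, 20], 0], [87.8, [0, 0, 9], 0], [87.8, [0, 0, 0], 0], [87.8, [0, 0, 0], 0]])

```text
time: 4.2
tcp_pos: [0.5998, -0.2216, 0.0352]
tool_rot: [0.719, 0.695, 0.0, 0.001]
force: [0.6, 0.0, 0.3]
grip_width: 0.0873
grasp_force: 0.0
```

Call:
play_rows(moves=[[35, [0, 0, 0], 0], [35, [0, 0, 0], 0], [35, [0, 0, 0], 0], [35, [0, 0, 0], 0], [35, [0, 0, 0], 0]])

```text
time: 4.7
tcp_pos: [0.5989, -0.2215, 0.0338]
tool_rot: [0.719, 0.695, -0.0, 0.0]
force: [-0.3, -0.0, 1.0]
grip_width: 0.0514
grasp_force: 0.0
```

Call:
play_rows(moves=[[35, [0, 0, 0], 0], [35, [0, 0, 0], 0], [35, [0, 0, 0], 0]])

```text
time: 5.0
tcp_pos: [0.5989, -0.2214, 0.0337]
tool_rot: [0.719, 0.695, -0.0, -0.0]
force: [-0.6, 0.9, 1.5]
grip_width: 0.045
grasp_force: 29.9
```

Call:
play_rows(moves=[[35, [0, 0, -15], 0], [35, [0, 0, -25], 0], [35, [0, 0, -25], -3.5], [35, [20, -6, 0], 0], [35, [33, -10, 0], 0]])

```text
time: 5.5
tcp_pos: [0.5836, -0.1706, 0.101]
tool_rot: [0.699, 0.715, 0.001, 0.003]
force: [0.2, 0.0, -1.4]
grip_width: 0.0446
grasp_force: 29.9
```

Call:
play_rows(moves=[[35, [33, -10, 0], 0], [35, [33, -10, 0], 0], [35, [33, -10, 0], 0], [35, [33, -10, 0], 0], [35, [20, -6, 0], 0]])

```text
time: 6.0
tcp_pos: [0.5303, -0.016, 0.0994]
tool_rot: [0.698, 0.716, -0.0, -0.0]
force: [-0.4, -0.2, -1.9]
grip_width: 0.0452
grasp_force: 29.9
```

Call:
play_rows(moves=[[35, [0, 0, 0], 0], [35, [0, 0, 0], 0]])

```text
time: 6.2
tcp_pos: [0.5322, -0.0181, 0.0994]
tool_rot: [0.697, 0.717, 0.0, 0.001]
force: [-0.3, 1.1, -1.5]
grip_width: 0.0449
grasp_force: 29.9
```

Run:
```python
from h import *
s=bot.get_state();M=R.from_quat(s["tool_rot"]).as_matrix();print(s["tcp_pos"],M.round(3),s["force"],s["grip_width"])
print("to go (tool mm)",(M.T@(np.array([.519,.020,.0337])-s["tcp_pos"])*1000).round(1))
f=bot.grab_frame("top");g=bot.grab_frame("scene")
o=np.zeros((590,600,3),np.uint8)
o[:330,:600]=cv2.resize(g["image"][130:240,190:390,::-1],(600,330),interpolation=2)
o[335:590,:510]=cv2.resize(f["image"][170:255,150:320,::-1],(510,255),interpolation=2)
cv2.imwrite("pics/s2.png",np.clip(o*1.4,0,255).astype(np.uint8))
```

```text
[ 0.53219229 -0.01805261  0.09944663] [[-0.027  1.     0.001]
 [ 1.     0.027 -0.001]
 [-0.001  0.001 -1.   ]] [-0.30372818  1.07331097 -1.52936647] 0.044927973961428336
to go (tool mm) [ 38.4 -12.2  65.7]
```

View pics/s2.png

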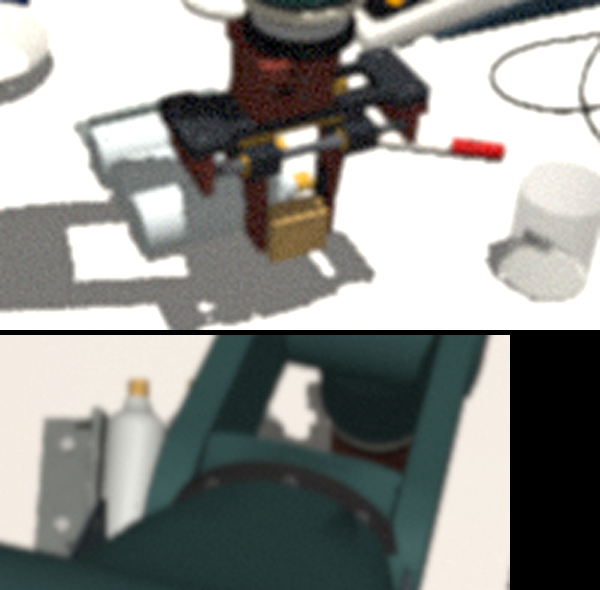

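The wedge is held, at scene crop (298,228), upright and facing the row, and the row is undisturbed. Using the saved first images, I'll check the cylinder's mid-length and direction before lowering.

Run:
```python
from h import *
f=bot.grab_frame("top");g=bot.grab_frame("scene")
im=cv2.imread("pics/top0.png").astype(float).sum(2)
P=[]
for y in range(203,241,3):
    l=im[y]; i=252
    while l[i]>320:i-=1
    P.append((i+(320-l[i])/(l[i+1]-l[i]),y))
w=cast(f,P,.022)[:,:2]*1000;print("right y@x518,slope",np.polyfit(w[:,0]-518,w[:,1],1)[::-1])
# scene: cap and base
s=cv2.imread("pics/scene0.png")
h=cv2.cvtColor(s,cv2.COLOR_BGR2HSV);m=((h[...,1]>100)&(h[...,0]<28)).astype(np.uint8)[160:200,255:300]
n,_,st,ce=cv2.connectedComponentsWithStats(m);c=ce[1:]+[255,160];print(c.round(1).tolist(),(cast(g,c,.025)*1000).round().tolist())
# silhouette of outer cylinder along its axis line in scene, sampled from beyond base to cap
for z in(.025,):
    c=np.array(g["xyz"]);K=np.array(g["mtx"])
    xs=np.arange(440,600,5)/1000;X=np.c_[xs,.0905+.026*(xs-.518),np.full(len(xs),z)]
    q=cv2.projectPoints(((X-c)@rot(g)),np.zeros(3),np.zeros(3),K,np.array([g["k1"],0,0,0,0.]))[0][:,0]
    print([(int(x*1000),int(s[int(round(v)),int(round(u))].astype(int).sum())) for x,(u,v) in zip(xs,q)]);print(q[[0,-1]])
```

```text
right y@x518,slope [6.51866452e+01 3.90663789e-02]
[[273.6, 168.7], [282.3, 178.7], [290.5, 189.7]] [[595.0, 195.0, 25.0], [598.0, 144.0, 25.0], [599.0, 93.0, 25.0]]
[(440, 509), (445, 255), (450, 181), (455, 297), (460, 468), (465, 467), (470, 479), (475, 467), (480, 483), (485, 477), (490, 478), (495, 468), (500, 479), (505, 475), (510, 491), (515, 484), (520, 488), (525, 478), (530, 491), (535, 493), (540, 494), (545, 485), (550, 502), (555, 491), (560, 497), (565, 503), (570, 503), (575, 478), (580, 393), (585, 461), (590, 447), (595, 362)]
[[231.33311194 205.25426279]
 [289.21598128 190.15485908]]
```

Call:
play_rows(moves=[[35, [20, -6, 0], 0], [35, [17, -5, 15], 0], [35, [0, 0, 25], 0], [35, [0, 0, 15], 0], [35, [0, 0, 0], 0]])

```text
time: 6.9
tcp_pos: [0.5186, 0.0181, 0.042]
tool_rot: [0.698, 0.716, -0.001, -0.001]
force: [-0.2, 0.4, -1.1]
grip_width: 0.0451
grasp_force: 29.9
```

```bash
cat > st.py <<'E'
from h import *
bot_s=bot.get_state();s=bot_s;M=R.from_quat(s["tool_rot"]).as_matrix();print(s["tcp_pos"].round(4),M[:,1].round(3),M[:,2].round(3),s["force"].round(1),s["grip_width"])
print("to go (tool mm)",(M.T@(np.array([.520,.039,.0337])-s["tcp_pos"])*1000).round(1))
E
python3 st.py
```

```text
[0.5186 0.0181 0.042 ] [ 1.     0.025 -0.004] [-0.004  0.    -1.   ] [-0.2  0.4 -1.1] 0.04510090354151743
to go (tool mm) [20.8  2.   8.2]
```

Call:
play_rows(moves=[[35, [0, 0, 4], 0], [35, [0, 0, 3], 0], [35, [0, 0, 0], 0], [35, [0, 0, 0], 0]])

```text
time: 7.3
tcp_pos: [0.5201, 0.0184, 0.0371]
tool_rot: [0.698, 0.716, 0.0, 0.0]
force: [1.5, -0.2, -1.7]
grip_width: 0.0447
grasp_force: 29.9
```

Call:
play_rows(moves=[[35, [0, 0, 2], 0], [35, [0, 0, 0], 0]])

```text
time: 7.5
tcp_pos: [0.5198, 0.0186, 0.0347]
tool_rot: [0.698, 0.716, 0.0, 0.0]
force: [-0.1, 0.8, -2.1]
grip_width: 0.0448
grasp_force: 29.9
```

Call:
play_rows(moves=[[35, [7, 0, 0], 0], [35, [6, 0, 0.5], 0], [35, [0, 0, 0.5], 0], [35, [0, 0, 0], 0], [35, [0, 0, 0], 0]])

```text
time: 8.0
tcp_pos: [0.5194, 0.0317, 0.0336]
tool_rot: [0.698, 0.716, -0.0, 0.0]
force: [0.6, -0.2, -1.5]
grip_width: 0.0448
grasp_force: 29.9
```

Call:
play_rows(moves=[[35, [2, 0, 0], 0], [35, [0, 0, 0], 0], [35, [0, 0, 0], 0]])

```text
time: 8.3
tcp_pos: [0.5193, 0.0336, 0.0336]
tool_rot: [0.698, 0.716, -0.0, 0.0]
force: [0.2, 0.2, -0.7]
grip_width: 0.045
grasp_force: 29.9
```

Call:
play_rows(moves=[[35, [2, 0, 0], 0], [35, [0, 0, 0], 0], [35, [0, 0, 0], 0]])

```text
time: 8.6
tcp_pos: [0.5193, 0.0356, 0.0337]
tool_rot: [0.698, 0.716, -0.0, 0.0]
force: [-0.7, -0.3, -1.1]
grip_width: 0.0449
grasp_force: 29.9
```

Call:
play_rows(moves=[[35, [1.5, 0, 0], 0], [35, [0, 0, 0], 0], [35, [0, 0, 0], 0]])

```text
time: 8.9
tcp_pos: [0.5193, 0.0371, 0.0337]
tool_rot: [0.698, 0.716, -0.0, 0.0]
force: [0.4, 0.3, -0.9]
grip_width: 0.0447
grasp_force: 29.9
```

Call:
play_rows(moves=[[35, [1, 0, 0], 0], [35, [0, 0, 0], 0], [35, [0, 0, 0], 0]])

```text
time: 9.2
tcp_pos: [0.5192, 0.0381, 0.0337]
tool_rot: [0.698, 0.716, -0.0, 0.0]
force: [-0.3, 0.2, -1.9]
grip_width: 0.0453
grasp_force: 29.9
```

Run:
```python
from h import *
F=[]
for i in range(3):
    g=bot.grab_frame("scene");F.append(bot.get_state()["force"])
print(np.mean(F,0).round(2))
cv2.imwrite("pics/s3.png",np.clip(1.5*cv2.resize(g["image"][140:230,200:320,::-1],None,fx=6,fy=6,interpolation=2),0,255).astype(np.uint8))
```

```text
[-0.07 -0.46 -1.12]
```

View pics/s3.png

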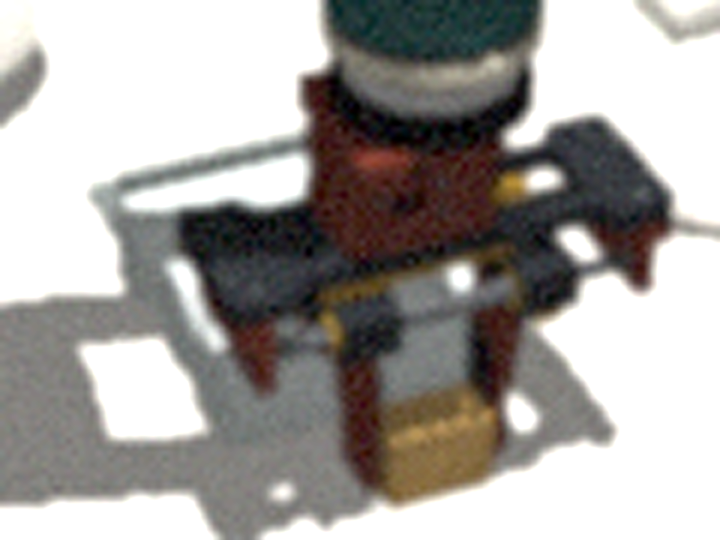

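The wedge sits upright in front of the row at crop (440,450), with no clear contact force yet. I'll keep creeping in.

Call:
play_rows(moves=[[35, [1, 0, 0.3], 0], [35, [0, 0, 0], 0], [35, [0, 0, 0], 0]])

```text
time: 9.65
tcp_pos: [0.5194, 0.0388, 0.0336]
tool_rot: [0.698, 0.716, -0.0, 0.0]
force: [-1.2, -4.1, 4.5]
grip_width: 0.0452
grasp_force: 29.9
```

Call:
play_rows(moves=[[35, [1, 0, 0], 0], [35, [0, 0, 0], 0], [35, [0, 0, 0], 0]])

```text
time: 9.95
tcp_pos: [0.5196, 0.0399, 0.0336]
tool_rot: [0.698, 0.716, 0.0, 0.0]
force: [-0.6, -5.4, 5.5]
grip_width: 0.0446
grasp_force: 29.9
```

Call:
play_rows(moves=[[35, [1, 0, 0], 0], [35, [0, 0, 0], 0], [35, [0, 0, 0], 0]])

```text
time: 10.25
tcp_pos: [0.5196, 0.0405, 0.0336]
tool_rot: [0.698, 0.716, -0.0, 0.001]
force: [0.1, -7.0, 5.6]
grip_width: 0.0446
grasp_force: 29.9
```

Contact is clear: Fy is about −7 N and the motion is stalling, close to the predicted position. Releasing and backing off to look.

Call:
play_rows(moves=[[55, [0, 0, 0], 0], [60, [0, 0, 0], 0], [65, [0, 0, 0], 0], [65, [0, 0, 0], 0], [65, [0, 0, 0], 0]])

```text
time: 10.75
tcp_pos: [0.519, 0.0413, 0.0332]
tool_rot: [0.698, 0.716, -0.0, -0.0]
force: [0.8, -1.0, -0.2]
grip_width: 0.065
grasp_force: 0.0
```

Call:
play_rows(moves=[[65, [0, 0, -10], 0], [65, [0, 0, -30], 0], [65, [0, 0, -40], 0], [65, [-40, 0, -20], 0], [65, [-45, 0, -10], 0]])

```text
time: 11.25
tcp_pos: [0.5228, -0.0438, 0.1466]
tool_rot: [0.697, 0.717, 0.001, 0.002]
force: [1.4, -0.2, -0.3]
grip_width: 0.0646
grasp_force: 0.0
```

Call:
play_rows(moves=[[65, [-45, 0, 0], 0], [65, [-45, 0, 0], 0], [65, [-45, 0, 0], 0], [65, [-45, 0, 0], 0], [65, [-45, 0, 0], 0]])

```text
time: 11.75
tcp_pos: [0.5269, -0.2707, 0.1443]
tool_rot: [0.698, 0.716, 0.0, 0.0]
force: [0.8, 0.4, -0.6]
grip_width: 0.0649
grasp_force: 0.0
```

Run:
```python
from m import *
g=bot.grab_frame("scene");f=bot.grab_frame("top")
o=np.zeros((600,720,3),np.uint8)
o[:360,:480]=cv2.resize(g["image"][145:235,200:320,::-1],(480,360),interpolation=2)
o[365:600,:]=cv2.resize(f["image"][178:256,150:270,::-1],None,fx=3,fy=3,interpolation=2)[:,:].repeat(1,0)[:235,:720] if 0 else 0
t=cv2.resize(f["image"][178:256,150:270,::-1],None,fx=3,fy=3,interpolation=2);o[364:364+t.shape[0],:t.shape[1]]=t
cv2.imwrite("pics/s4.png",np.clip(o*1.5,0,255).astype(np.uint8));np.save("t4.npy",f["image"])
im=f["image"].astype(float).sum(2)
for n,c0,z in(("v12",198,.025),("v23",218,.025),("stop",178,.035)):
    P=[(c0+np.argmin(im[y,c0:c0+12]),y) for y in range(203,241,3)];w=cast(f,np.array(P,float),z)*1000;a=np.polyfit(w[:,0]-540,w[:,1],1);print(n,a[::-1].round(3))
c=wood(f,(236,190,275,240));e=cv2.approxPolyDP(c,2,True)[:,0];print(e.tolist(),cv2.minAreaRect(c))
for z in(0,.038):print((cast(f,e,z)[:,:2]*1000).round(0).tolist())
for y in(212,216,220,224):print(y,im[y,222:265].astype(int).tolist())
```

```text
v12 [ 1.66191e+02 -1.35000e-01]
v23 [1.11834e+02 6.50000e-02]
stop [2.2961e+02 7.7000e-02]Traceback (most recent call last):
  File "<stdin>", line 11, in <module>
  File "m.py", line 6, in wood
    cs,_=cv2.findContours(z,0,1);return max(cs,key=cv2.contourArea)[:,0]
                                        ~~~^^^^^^^^^^^^^^^^^^^^^^^^
ValueError: max() iterable argument is empty
```

View pics/s4.png

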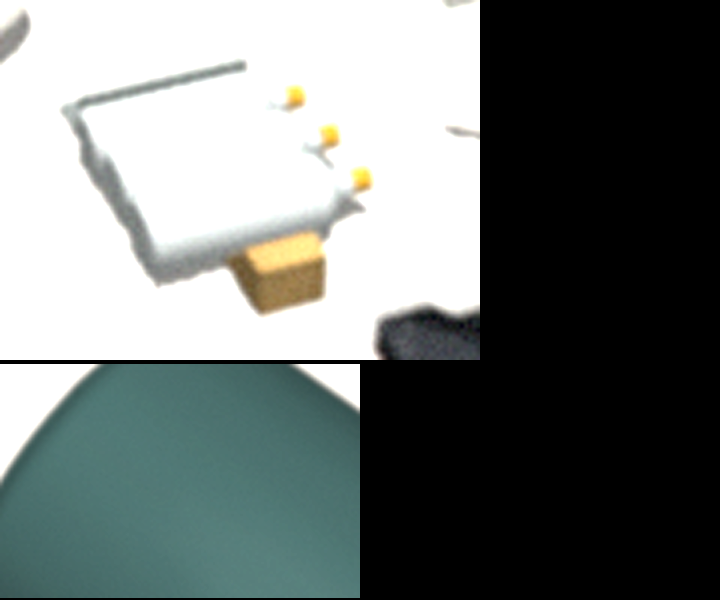

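The scene view shows the wedge seated under the outer cylinder (heel face at crop (293,285)) with the row together. The arm blocks the top view, so I'll move aside and measure once.

Call:
play_rows(moves=[[65, [-35, -10, -20], 0], [65, [-35, -10, -20], 0], [65, [-35, -10, -20], 0], [65, [-35, -10, -10], 0], [65, [-35, -10, 0], 0]])

```text
time: 12.35
tcp_pos: [0.4821, -0.4462, 0.2163]
tool_rot: [0.698, 0.716, 0.0, 0.002]
force: [0.9, -0.9, 0.8]
grip_width: 0.0654
grasp_force: 0.0
```

Run:
```python
from m import *
g=bot.grab_frame("scene");f=bot.grab_frame("top")
t=cv2.resize(f["image"][170:260,150:290,::-1],None,fx=5,fy=5,interpolation=2)
cv2.imwrite("pics/s5.png",np.clip(t*1.6,0,255).astype(np.uint8))
for nm,fr,box in(("S",g,(255,200,290,226)),("T",f,(238,195,285,245))):
  try:
    c=wood(fr,box);e=cv2.approxPolyDP(c,1.5,True)[:,0];print(nm,e.tolist())
    for z in(0,.038):print((cast(fr,e,z)[:,:2]*1000).round(0).tolist())
  except Exception as x:print(nm,x)
s=g["image"];h=cv2.cvtColor(s,cv2.COLOR_RGB2HSV);m=((h[...,1]>100)&(h[...,0]<28)).astype(np.uint8)[160:200,255:300]
n,_,st,ce=cv2.connectedComponentsWithStats(m);c=ce[1:]+[255,160];print(c.round(1).tolist(),(cast(g,c,.025)*1000).round().tolist())
im=f["image"].astype(int).sum(2)
for y in(212,218,224):print(y,im[y,178:275].tolist())
```

```text
S [[278, 203], [267, 205], [257, 210], [265, 222], [279, 218], [280, 207]]
[[561.0, 83.0], [532.0, 86.0], [502.0, 77.0], [504.0, 29.0], [541.0, 30.0], [559.0, 67.0]]
[[542.0, 41.0], [514.0, 44.0], [486.0, 35.0], [488.0, -10.0], [522.0, -9.0], [540.0, 26.0]]
T [[260, 211], [245, 212], [244, 227], [259, 227]]
[[546.0, 28.0], [541.0, 67.0], [501.0, 66.0], [504.0, 28.0]]
[[537.0, 26.0], [533.0, 63.0], [494.0, 63.0], [496.0, 26.0]]
[[273.5, 168.4], [282.2, 177.9], [290.1, 189.0]] [[595.0, 196.0, 25.0], [600.0, 147.0, 25.0], [599.0, 96.0, 25.0]]
212 [257, 251, 266, 260, 224, 199, 244, 315, 367, 398, 422, 440, 455, 473, 486, 497, 503, 496, 483, 461, 440, 426, 408, 378, 341, 302, 294, 326, 366, 396, 420, 435, 441, 449, 477, 501, 504, 499, 480, 462, 441, 430, 406, 375, 329, 286, 289, 326, 363, 393, 420, 434, 440, 445, 473, 495, 505, 498, 481, 462, 444, 428, 404, 374, 323, 270, 250, 244, 241, 240, 241, 239, 243, 252, 283, 321, 333, 336, 336, 335, 335, 332, 323, 335, 410, 491, 523, 526, 527, 527, 527, 528, 527, 528, 527, 527, 525]
218 [270, 274, 273, 253, 204, 214, 287, 348, 384, 411, 434, 449,
[... 215 characters left out ...]
 504, 500, 491, 470, 453, 437, 419, 395, 362, 307, 254, 239, 240, 243, 243, 247, 243, 245, 263, 292, 316, 328, 325, 327, 327, 325, 325, 309, 329, 422, 497, 524, 525, 527, 528, 524, 515, 491, 438, 355, 259, 177]
224 [266, 274, 279, 255, 212, 238, 309, 368, 397, 423, 440, 458, 473, 493, 500, 498, 491, 479, 458, 438, 420, 405, 375, 342, 299, 278, 314, 366, 395, 419, 435, 452, 473, 488, 497, 500, 494, 479, 460, 442, 428, 406, 381, 345, 298, 277, 309, 358, 392, 414, 434, 451, 470, 487, 498, 500, 494, 482, 464, 446, 431, 409, 384, 344, 295, 252, 239, 239, 240, 241, 240, 239, 237, 261, 291, 309, 313, 313, 313, 311, 311, 304, 304, 361, 464, 505, 479, 406, 310, 210, 145, 120, 119, 109, 116, 121, 125]
```

View pics/s5.png

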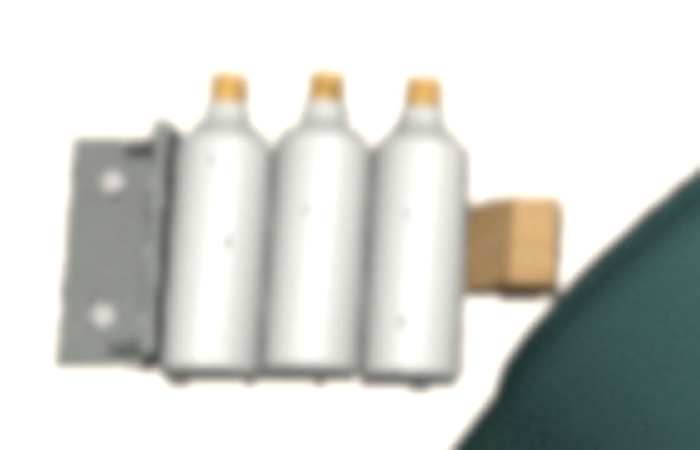

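The top view shows the wedge at crop (512,248), square and at mid-length, with its slope under the outer cylinder. All three cylinders are packed against the stop, and the visible slope of about 22 mm matches the 23 mm expected at contact. Handing in.

```bash
python3 -c "
from workcell import bot
print(bot.job_done())"
```

```text
the job is handed in; nothing more can be done
None
```

The wedge is set flat and square under the middle of the outermost cylinder and released, the row is against the stop, the square block was not touched, and the job is handed in at about 12.5 s; no verdict was returned.

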